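# Fill the grinding-ball carrier and show it to the inspection camera

## Robot

A 6-joint arm with a two-finger parallel gripper is mounted at the origin on the work surface. World frame = base frame: x ahead of the robot, y to its left, z up, the work surface at z = 0. Lengths are in m, angles in degrees, forces in N, time in s.
With the tool pointing down it reaches from about 0.4 to 0.825 m from the base axis. Payload 7 kg.
Tool frame: the origin (TCP) lies midway between the tips of the shut fingers; the grasp point (between the pads) lies 19 mm behind it; z points along the fingers, y is the direction in which the jaws open and shut (so a half turn about z gives the same grasp; the last joint's range is limited). The gripper opens to 88 mm and grips with 3 to 60 N. Pads are 19 mm wide; open, the fingers measure 130 mm over their backs; the gripper's body (78 mm by 193 mm) begins 47 mm behind the grasp point.
Start: joints at [86.236, 20.546, 0.682, 0, -70.136, -16.507], TCP at [0.234, 0.633, 0.227] pointing down, gripper open.
Joint ranges: [-176.03, 176.03], [-82.01, 121.73], [-58.28, 71.71], [-173.87, 95.51], [-174.79, -0.11], [-173.66, 173.66]. Speed limits (degrees/s): [136.94, 136.94, 172.46, 180, 180, 180].

## Interface

Orientations are given as [roll, pitch, yaw] about the fixed x, y, z axes, in that order (R = Rz(yaw) Ry(pitch) Rx(roll)).
In Python, from plant import ctrl, snapshot gives the robot as it stands.
- The arm moves only by the shell command python3 -m pendant 'ROWS'. ROWS is JSON, a list of rows, each a list of 7 numbers: the shift along the tool's x, y, z in m, then the turn, a rotation vector about the tool's x, y, z in rad, then the opening, from -1 (shut) to 1 (fully open), so that 0 is half open. In form: [[x, y, z, ax, ay, az, jaw], ...]. A call has 1 to 12 rows; each row is the pose to reach, as a shift and turn from the pose commanded when the call began, along the tool's axes at that moment; what a row does not reach only later rows make up. A row lasts 1/8 s, in which the tool goes at most 62.5 mm and 10.7 degrees, less where a joint would pass 70% of its speed; a pose out of reach is approached as far as the arm can. A call with a gripper value outside its range is refused whole. The fingers move at their own pace and stop on an object; the grip force is fixed at half the most. Time passes only in rows, so rows that repeat a pose let the fingers close. It gives the time, the measured TCP pose, the force and the opening at its end, in the units of the state.
- ctrl.get_obs(): the state, without advancing time (a new reading comes with each control period).
- snapshot(name): name is "side" or "top" or "wrist"; returns a dict with "image" (420x560x3 uint8, blue, green, red), "mtx" (3x3 intrinsics, pixels), "eye" and "attitude" of the camera in the world; the wrist camera has in their place "tool_from_camera" (4x4, takes a point from camera to tool coordinates, whose origin is the TCP and whose axes are the flange's). Camera axes: x right, y up, looking along -z (the intrinsics and any distortion apply to the point x, -y, -z); pixel columns grow to the right and rows downward; lengths in m; the calibration is good to about 2 mm. A picture is of the moment at which its call begins: read the wrist's pose just before it. There is no depth.
- ctrl.close_job(): hands the job in, once; it reports no verdict.
The state is a dict: "clock": time; "joint_pos": joint angles; "qvel": joint speeds; "tau": joint torques, N m; "tool_pos": TCP position; "orientation": TCP orientation; "force": force on the tool from outside, world axes, zero at the start; "moment": the same for the moment, N m; "opening": finger opening in m.
Only numpy, scipy, OpenCV 4.12 (cv2) and the standard library are available. Lean on these libraries where they do the work, as an engineer would, in place of code of your own. Each camera call takes 0.05 s, during which the arm holds its last target.

## Task

Two of the four wells of the grey strip carrier are still empty: while it stands on the bench, put the two white grinding balls from the dark steel stand into them, one ball per well. Then pick up the full carrier by its grip block and present it to the inspection camera: level, one long side facing the lens squarely, its middle straight in front of the lens at lens height and 130 mm from the lens face, and finish while still holding it there. Do not touch the camera or disturb the tube rack, the tip box or the bottle.

Things in the scene. Friction and masses are not known exactly. Their poses are not given: they have to be found in the camera images.
- carrier_mid (a point): middle of the loose grey strip carrier, 20 mm above its underside (height of the seated balls' centres); x along its length, y across, z up. 180 mm long (x), 36 mm wide (y); well walls reach 18 mm above the underside. The upright grip block in the middle, 30 x 30 mm, reaches from 8 to 62 mm above the underside. Either long side may face the camera
- carrier: the same carrier, origin on the centre of its underside, axes as for carrier_mid; 0.2 to 0.4 kg without balls. It starts flat on the bench, turned any way; two wells lie on either side of its grip block
- well0 (a point): well of the carrier, 72 mm from its middle towards its own -x end: the point where the centre of a seated ball lies (12 mm above the well's floor, 2 mm above the top of its low walls). Square well 28 x 28 mm, 10 mm deep, open above. Wells of the same half are 32 mm apart
- well1 (a point): well of the carrier, 40 mm from its middle towards its own -x end: the point where the centre of a seated ball lies (12 mm above the well's floor, 2 mm above the top of its low walls). Square well 28 x 28 mm, 10 mm deep, open above. Wells of the same half are 32 mm apart
- well2 (a point): well of the carrier, 40 mm from its middle towards its own +x end: the point where the centre of a seated ball lies (12 mm above the well's floor, 2 mm above the top of its low walls). Square well 28 x 28 mm, 10 mm deep, open above. Wells of the same half are 32 mm apart
- well3 (a point): well of the carrier, 72 mm from its middle towards its own +x end: the point where the centre of a seated ball lies (12 mm above the well's floor, 2 mm above the top of its low walls). Square well 28 x 28 mm, 10 mm deep, open above. Wells of the same half are 32 mm apart
- ball0_center (a point): plain white ceramic grinding ball, 24 mm diameter, about 43 g; point at its centre (axes mean nothing). Of the four balls two start in wells of the carrier and two on the dark steel ball stand
- ball1_center (a point): plain white ceramic grinding ball, 24 mm diameter, about 43 g; point at its centre (axes mean nothing). Of the four balls two start in wells of the carrier and two on the dark steel ball stand
- ball2_center (a point): plain white ceramic grinding ball, 24 mm diameter, about 43 g; point at its centre (axes mean nothing). Of the four balls two start in wells of the carrier and two on the dark steel ball stand
- ball3_center (a point): plain white ceramic grinding ball, 24 mm diameter, about 43 g; point at its centre (axes mean nothing). Of the four balls two start in wells of the carrier and two on the dark steel ball stand
- stand_top (a point): middle of the top face of the ball stand, a fixed dark steel plate 100 mm (x) by 44 mm (y), 14 mm high, with two square seats 28 mm either side of its middle along its own x; a ball on its seat has its centre 8 mm above this top face, so all but 4 mm of it stands proud
- view_point (a point): the viewing point in the air on the lens axis, 130 mm in front of the lens face, 200 mm above the bench: hold the carrier's middle (carrier_mid) here. x points level from here to the lens, z up, y level across the view; the carrier's length must lie along this y, either way round
- inspector: fixed inspection camera on the robot's left, lens axis level, within 20 degrees of looking to the robot's right. Origin on the bench below the viewing point; along its +x: lens face with ring light (60 mm across) at 130 mm, white box 58 mm square to 247 mm, column 287 mm tall at 265 mm, base plate 130 mm square from 160 to 290 mm
- tube_rack: bystander: white rack 70 x 190 mm with sample tubes, 102 mm tall, origin under its centre; leave alone
- tip_box: bystander: low box of pipette tips 85 x 120 mm, 53 mm tall, origin under its centre; leave alone
- bottle: bystander: amber jar 60 mm across, 110 mm tall, origin under its centre; leave alone

How it is judged:
By the outcome, as a careful person would: the job done as asked, in the order asked, and still so for the second after the job is handed in, while the arm keeps its last pose, push and grip.
It also fails if it takes over 58 s, if anything falls off the work surface, if the arm or the gripper's body presses on something with over 40 N, if the wrist force passes 120 N, or if a joint passes its speed limit or range.

## Working session

There is one attempt and no reset: what is moved stays moved. The work goes in short steps, Python scripts to look and compute and a shell command to move; the robot and the scene stay as the last step left them, time stands still between calls to the robot, and variables do not carry over. Pictures are saved under pics/ and viewed, and the job is handed in when it is done.

```bash
ls; mkdir -p pics
python3 - <<'E'
from plant import ctrl, snapshot
import cv2, numpy as np, pickle
print(ctrl.get_obs())
d={}
for n in ["side","top","wrist"]:
    s=snapshot(n); cv2.imwrite(f"pics/{n}0.png",s["image"]); d[n]=s
    print(n,{k:(np.round(v,4).tolist() if not isinstance(v,str) else v) for k,v in s.items() if k!="image"})
pickle.dump(d,open("s0.pkl","wb"))
E
```

```text
pics
{'clock': 0.0, 'joint_pos': array([ 8.62367210e+01,  2.05901295e+01,  6.33346644e-01, -2.09932721e-02,
       -7.01355083e+01, -1.65065858e+01]), 'qvel': array([ 0.10703983, -0.0461314 ,  0.03373963,  0.09021869,  0.04077236,
       -0.04411151]), 'tau': array([-2.83019544e-04, -5.82716095e+01,  2.93039292e+01,  6.99648678e+00,
        6.81288730e-03, -1.68359693e-04]), 'tool_pos': array([0.23370212, 0.6327244 , 0.22563143]), 'orientation': array([ 1.79905905e+02, -7.30322768e-03, -2.02770082e+01]), 'force': array([ 0.22657193,  0.11271044, -0.60411586]), 'moment': array([0.04291449, 0.01884264, 0.03221449]), 'opening': 0.08758874667987232}
side {'mtx': [[421.9169, 0.0, 276.1984], [0.0, 421.9169, 215.3014], [0.0, 0.0, 1.0]], 'eye': [0.4642, -0.7394, 0.6969], 'attitude': [50.9335, 0.1659, -14.1512]}
top {'mtx': [[527.1621, 0.0, 278.636], [0.0, 527.1621, 207.1634], [0.0, 0.0, 1.0]], 'eye': [0.4777, -0.0477, 1.1995], 'attitude': [7.6286, -1.6445, -90.1855]}
wrist {'mtx': [[305.9013, 0.0, 281.0992], [0.0, 305.9013, 210.8016], [0.0, 0.0, 1.0]], 'tool_from_camera': [[-0.0006, 0.9659, 0.2588, 0.0696], [1.0, 0.0004, 0.001, 0.0002], [0.0009, 0.2588, -0.9659, -0.1573], [0.0, 0.0, 0.0, 1.0]]}
```

View pics/side0.png

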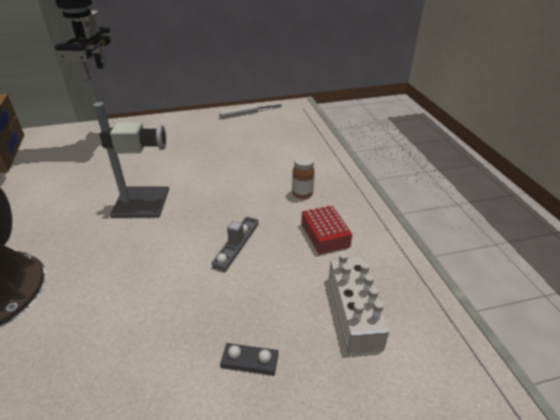

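View pics/top0.png

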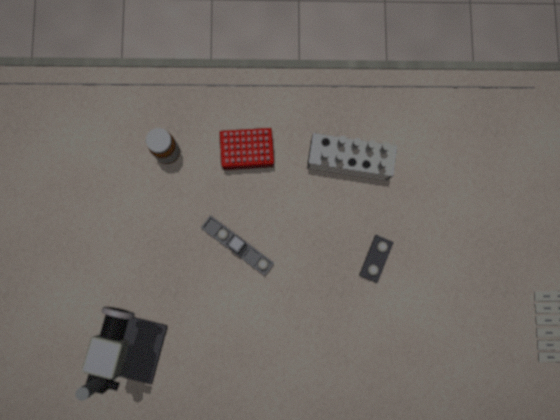

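View pics/wrist0.png

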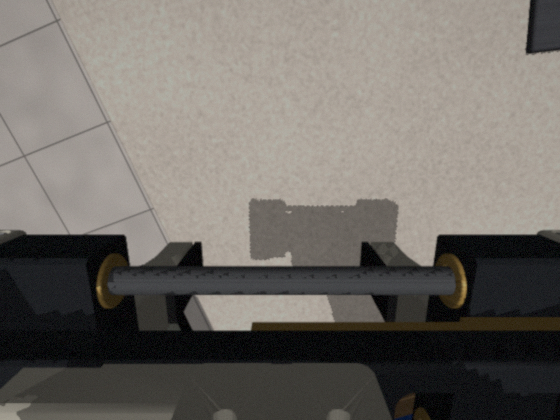

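The top view shows the carrier at about (237,245), with balls at (223,234) and (263,264). The empty wells are near (211,227) and (250,255). The stand is at (376,258) with balls at (382,246) and (373,269), and the inspector is at lower left. I'll measure these next.

```bash
cat > h.py <<'E'
import numpy as np, cv2, pickle
from scipy.spatial.transform import Rotation as R
def pose(o): 
    T=np.eye(4); T[:3,:3]=R.from_euler('xyz',o['orientation'],degrees=True).as_matrix(); T[:3,3]=o['tool_pos']; return T
def camT(s,o=None):
    if 'eye' in s:
        T=np.eye(4); T[:3,:3]=R.from_euler('xyz',np.ravel(s['attitude']),degrees=True).as_matrix(); T[:3,3]=s['eye']; return T
    return pose(o)@s['tool_from_camera']
def ray(s,uv,o=None):
    T=camT(s,o);K=s['mtx']; d=np.array([(uv[0]-K[0,2])/K[0,0],-(uv[1]-K[1,2])/K[1,1],-1.]); return T[:3,3],T[:3,:3]@d
def onz(s,uv,z,o=None):
    e,d=ray(s,uv,o); return e+d*(z-e[2])/d[2]
def tri(rs):
    A=np.zeros((3,3));b=np.zeros(3)
    for e,d in rs:
        d=d/np.linalg.norm(d);P=np.eye(3)-np.outer(d,d);A+=P;b+=P@e
    x=np.linalg.solve(A,b)
    return x,[np.linalg.norm(np.cross(x-e,d/np.linalg.norm(d))) for e,d in rs]
def proj(s,p,o=None):
    T=camT(s,o);K=s['mtx'];q=T[:3,:3].T@(np.array(p)-T[:3,3]); return np.array([K[0,0]*q[0]/-q[2]+K[0,2],K[1,1]*-q[1]/-q[2]+K[1,2]])
E
python3 - <<'E'
from h import *
d=pickle.load(open('s0.pkl','rb'))
t=d['top']['image'];s=d['side']['image']
for n,im,(x,y,w,h) in [('tc',t,(190,200,100,85)),('ti',t,(60,290,120,120)),('ts',t,(340,220,70,70)),('sc',s,(200,205,70,70)),('ss',s,(210,330,80,55)),('si',s,(90,90,90,130))]:
    k=560//max(w,h); cv2.imwrite(f'pics/{n}.png',cv2.resize(im[y:y+h,x:x+w],None,fx=k,fy=k,interpolation=cv2.INTER_CUBIC)); print(n,k)
E
cd pics; python3 -c "
import cv2,numpy as np
for a,b,o in [('tc','ti','A'),('ts','si','B'),('sc','ss','C')]:
    A=[cv2.resize(cv2.imread(f'{x}.png'),None,fx=.7,fy=.7) for x in(a,b)]
    H=max(i.shape[0] for i in A);A=[cv2.copyMakeBorder(i,0,H-i.shape[0],0,0,0) for i in A];cv2.imwrite(o+'.png',np.hstack(A))"
```

```text
tc 5
ti 4
ts 8
sc 8
ss 7
si 4
```

View pics/A.png

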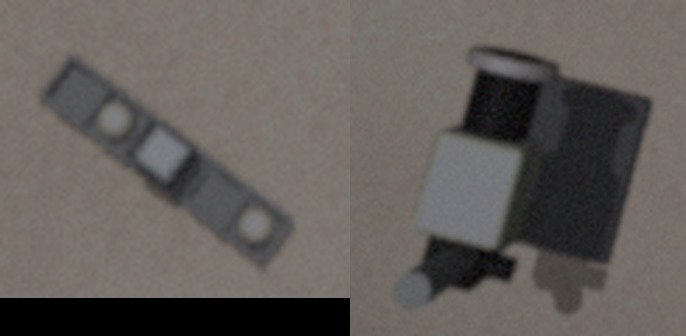

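View pics/B.png

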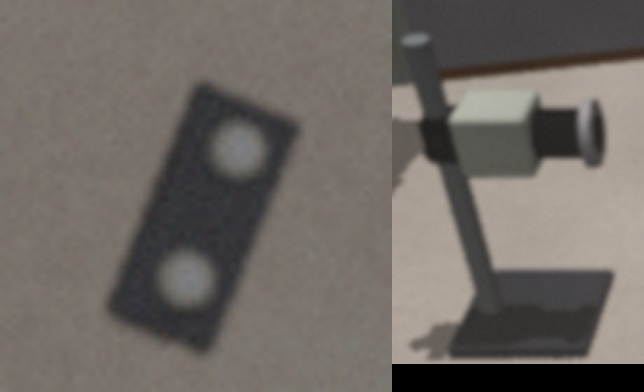

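View pics/C.png

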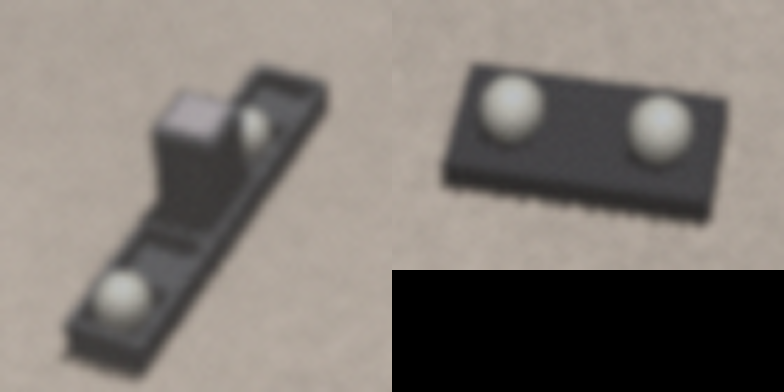

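Run:
```python
from h import *
d=pickle.load(open('s0.pkl','rb'));t=d['top'];s=d['side']
def blobs(im,lo,hi,box,k,amin):
    x,y,w,h=box;c=cv2.resize(im[y:y+h,x:x+w],None,fx=k,fy=k,interpolation=cv2.INTER_CUBIC)
    g=cv2.GaussianBlur(cv2.cvtColor(c,cv2.COLOR_BGR2GRAY),(0,0),k/4)
    m=cv2.inRange(g,lo,hi);cs=cv2.findContours(m,cv2.RETR_EXTERNAL,cv2.CHAIN_APPROX_NONE)[0]
    conv=lambda p:(np.array(p)+.5)/k-.5+[x,y]
    return [(c,conv) for c in cs if cv2.contourArea(c)>amin*k*k],g
def gv(im,p): return int(cv2.cvtColor(im,cv2.COLOR_BGR2GRAY)[p[1],p[0]])
ti,si=t['image'],s['image']
print('bench top',gv(ti,(300,250)),'stand',gv(ti,(377,258)),'ball',gv(ti,(382,247)),'well',gv(ti,(250,255)),'cball',gv(ti,(223,234)),'block',gv(ti,(237,243)))
print('side bench',gv(si,(200,330)),'ball',gv(si,(234,352)))
# stand
cs,_=blobs(ti,0,75,(350,225,55,65),8,200)
for c,cv in cs:
    r=cv2.minAreaRect(cv2.convexHull(c));P=np.array([onz(t,cv(p),.010) for p in cv2.boxPoints(r)])
    print('stand',P.mean(0),np.linalg.norm(P[1]-P[0]),np.linalg.norm(P[2]-P[1]),[np.degrees(np.arctan2(*(P[i+1]-P[i])[1::-1])) for i in(0,1)])
cs,_=blobs(ti,0,97,(190,205,95,80),8,200)
for c,cv in cs:
    r=cv2.minAreaRect(cv2.convexHull(c));P=np.array([onz(t,cv(p),.012) for p in cv2.boxPoints(r)])
    print('carrier',cv(r[0]),P.mean(0),np.linalg.norm(P[1]-P[0]),np.linalg.norm(P[2]-P[1]),[np.degrees(np.arctan2(*(P[i+1]-P[i])[1::-1])) for i in(0,1)])
T=[];S=[]
for lo,box,z in [(115,(365,232,30,20),.022),(115,(360,257,25,22),.022),(115,(214,226,16,15),.02),(115,(255,257,16,15),.02),(115,(228,235,18,16),.062)]:
    cs,_=blobs(ti,lo,255,box,8,20)
    for c,cv in cs:
        m=cv2.moments(c);u=cv((m['m10']/m['m00'],m['m01']/m['m00']));T.append(u);print('T',u,m['m00']/64,onz(t,u,z))
for lo,box,z in [(175,(224,340,20,22),.022),(175,(254,342,20,26),.022),(165,(214,248,18,18),.02)]:
    cs,_=blobs(si,lo,255,box,8,20)
    for c,cv in cs:
        m=cv2.moments(c);u=cv((m['m10']/m['m00'],m['m01']/m['m00']));print('S',u,m['m00']/64,onz(s,u,z))
```

```text
bench top 118 stand 52 ball 126 well 89 cball 126 block 126
side bench 164 ball 179
stand [ 0.52034704 -0.30137046  0.01      ] 0.10250242041002437 0.045534415167230884 [np.float64(-23.107846638785826), np.float64(-111.87156149932149)]
carrier [237.12641144 246.1688385 ] [0.54858159 0.01158947 0.012     ] 0.04291010793537531 0.18498877027227725 [np.float64(-36.865778720316285), np.float64(-127.65410497541616)]
T [382.40505027 246.06057391] 29.9140625 [ 0.54743827 -0.31478436  0.022     ]
T [389.20169061 235.43853169] 33.4453125 [ 0.57131273 -0.33088989  0.022     ]
T [368.31281533 234.89426519] 38.1953125 [ 0.57258426 -0.28362748  0.022     ]
T [373.13924859 269.2728484 ] 29.5625 [ 0.49573578 -0.29245911  0.022     ]
T [222.06776958 233.35836926] 29.8984375 [0.57648957 0.04471377 0.02      ]
T [262.38955723 263.61148705] 31.171875 [ 0.50896373 -0.04548344  0.02      ]
T [235.87821178 243.20290726] 77.1796875 [0.55170314 0.01153345 0.062     ]
S [234.03861737 349.42024906] 30.53125 [ 0.49610537 -0.29009971  0.022     ]
S [264.55162951 353.65981423] 30.6640625 [ 0.54811398 -0.31233623  0.022     ]
S [221.30648874 256.30353286] 22.90625 [ 0.5090014  -0.04281688  0.02      ]
```

```bash
python3 - <<'E'
from h import *
d=pickle.load(open('s0.pkl','rb'));t=d['top'];s=d['side']
def run(n,sn,box,k,lo,hi,hsv=None):
    x,y,w,h=box;im=cv2.resize(sn['image'][y:y+h,x:x+w],None,fx=k,fy=k,interpolation=cv2.INTER_CUBIC);im=cv2.GaussianBlur(im,(0,0),k/4)
    g=cv2.cvtColor(im,cv2.COLOR_BGR2GRAY);m=cv2.inRange(g,lo,hi)
    cs=[c for c in cv2.findContours(m,cv2.RETR_EXTERNAL,cv2.CHAIN_APPROX_NONE)[0] if cv2.contourArea(c)>20*k*k]
    conv=lambda p:(np.array(p)+.5)/k-.5+[x,y]
    for c in cs:
        r=cv2.minAreaRect(c);e=cv2.fitEllipse(c);ap=cv2.approxPolyDP(cv2.convexHull(c),0.03*cv2.arcLength(c,True),True)[:,0]
        print(n,'ell',conv(e[0]),np.array(e[1])/k,e[2],'rect',conv(r[0]),'poly',np.round(conv(ap),1).tolist())
    cv2.drawContours(im,cs,-1,(0,0,255),1);cv2.imwrite(f'pics/d_{n}.png',im)
run('tdark',t,(70,295,110,105),5,0,80)
run('tbox',t,(75,325,60,60),8,125,255)
run('sbase',s,(100,180,80,40),6,0,90)
run('sring',s,(150,120,20,35),10,0,140)
E
cd pics;python3 -c "
import cv2,numpy as np
A=[cv2.resize(cv2.imread(f'd_{x}.png'),(400,300)) for x in('tdark','tbox','sbase','sring')]
cv2.imwrite('d.png',np.vstack([np.hstack(A[:2]),np.hstack(A[2:])]))"
```

```text
tdark ell [125.48067627 352.59985352] [77.44852905 92.03765869] 30.732891082763672 rect [124.22728882 357.74760132] poly [[104.4, 306.6], [167.0, 325.6], [140.8, 399.4], [81.8, 386.6]]
sbase ell [137.01162974 200.44429398] [38.33794403 61.96513367] 88.72081756591797 rect [138.40646871 201.88630676] poly [[116.1, 179.6], [167.6, 187.2], [159.1, 215.9], [111.1, 216.9]]
sring ell [157.99112015 138.02234039] [19.02865295 24.57116394] 174.790771484375 rect [158.04999847 137.44999847] poly [[163.0, 125.0], [165.0, 148.4], [149.6, 146.8], [149.6, 127.4]]
```

View pics/d.png

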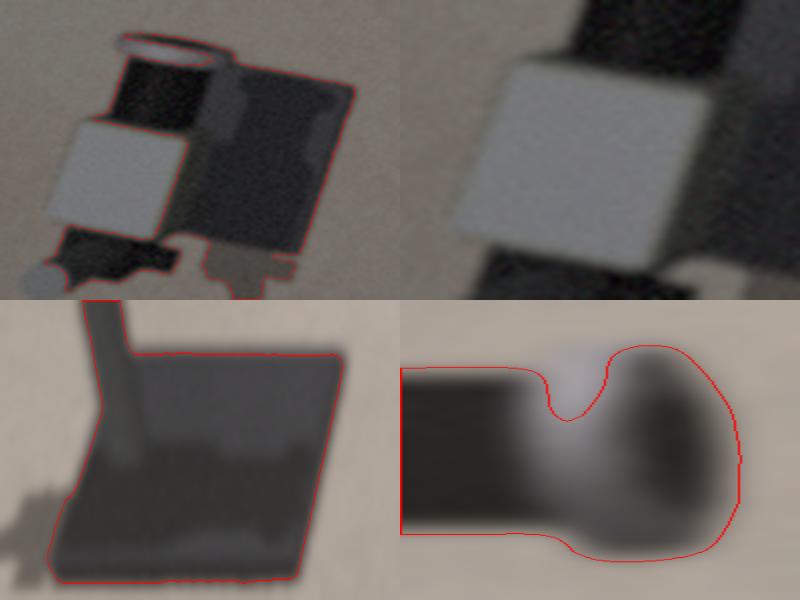

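Run:
```python
from h import *
d=pickle.load(open('s0.pkl','rb'));t=d['top'];s=d['side']
B=np.array([onz(t,u,.229) for u in[(92.3,337.4),(121.2,343.4),(112.5,378.6),(83.3,369.4)]])
ang=lambda v:np.degrees(np.arctan2(v[1],v[0]))
print('box',B.round(4).tolist(),[np.linalg.norm(B[(i+1)%4]-B[i]).round(4) for i in range(4)],'long dirs(to rear)',ang(B[2]-B[1]),ang(B[3]-B[0]),'front edge',ang(B[1]-B[0]),'rear',ang(B[2]-B[3]))
for z in(.0,.012):
    b=np.array([onz(t,u,z) for u in[(167.6,326.5),(152,383.6)]]);print('base top view',b,np.linalg.norm(b[1]-b[0]),ang(b[1]-b[0]))
    b=np.array([onz(s,u,z) for u in[(167.6,187.2),(159.1,215.9),(111.1,216.9)]]);print('side base',b,ang(b[0]-b[1]),ang(b[2]-b[1]),np.linalg.norm(b[0]-b[1]),np.linalg.norm(b[2]-b[1]))
print('ring',onz(t,(118.4,311.5),.2),onz(t,(102.2,309),.2),onz(t,(134.4,314),.2),tri([ray(t,(118.4,311.5)),ray(s,(164,138))]))
```

```text
box [[0.3735, 0.2568, 0.229], [0.3627, 0.2054, 0.229], [0.3022, 0.2184, 0.229], [0.3183, 0.2702, 0.229]] [np.float64(0.0526), np.float64(0.0619), np.float64(0.0542), np.float64(0.0567)] long dirs(to rear) 167.82987465354725 166.37434567423367 front edge -101.81990894019667 rear -107.33299229957811
base top view [[0.37139618 0.16438955 0.        ]
 [0.249478   0.19526714 0.        ]] 0.12576751538663883 165.78783393177977
side base [[0.40249857 0.29423498 0.        ]
 [0.374317   0.16728782 0.        ]
 [0.25248042 0.19419507 0.        ]] 77.48362913155034 167.54629558746424 0.13003761790952556 0.12477240174518014
base top view [[0.37246005 0.16226807 0.012     ]
 [0.25176154 0.19283676 0.012     ]] 0.12450933901544603 165.7878339317798
side base [[0.40356039 0.27643749 0.012     ]
 [0.37586406 0.15167613 0.012     ]
 [0.25612528 0.17812009 0.012     ]] 77.48362913155034 167.54629558746427 0.12779860779138977 0.12262404902646203
ring [0.41680907 0.22014478 0.2       ] [0.4215002  0.25000722 0.2       ] [0.41211752 0.19063473 0.2       ] (array([0.41902007, 0.22186283, 0.19357885]), [np.float64(0.0025979076703010287), np.float64(0.0025979076703010074)])
```

The lens measures at about (0.417, 0.220), facing roughly along −13°, which is ahead of the robot rather than to its right as the text says. I'll check for an image mirroring or handedness mistake by projecting the known TCP into the side view before relying on it.

```bash
cat >> h.py <<'E'
def goal(p,yaw,o=None):
    "tool-frame shift and rotvec from present measured pose to p, tool down at yaw"
    if o is None:
        from plant import ctrl; o=ctrl.get_obs()
    T=pose(o);G=np.eye(4);G[:3,:3]=R.from_euler('xyz',[180,0,yaw],degrees=True).as_matrix();G[:3,3]=p
    D=np.linalg.inv(T)@G;return D[:3,3].round(4),R.from_matrix(D[:3,:3]).as_rotvec().round(4)
E
python3 - <<'E'
from h import *
d=pickle.load(open('s0.pkl','rb'));t=d['top'];s=d['side']
print(proj(s,[.234,.633,.227]),proj(s,[0,0,0]),proj(t,[0.417,.22,.2]),proj(s,[.417,.22,.2]))
for p,y in[((.45,.56,.33),-20.3),((.64,.30,.33),-20.3),((.66,-.05,.3),-20.3),((.5475,-.3135,.12),-23.3)]:print(p,goal(p,y))
E
```

```text
[93.44257809 71.97850854] [-15.69868087 290.59063591] [118.48280574 311.39451145] [161.6418452  136.19275647]
(0.45, 0.56, 0.33) (array([ 0.2281, -0.0065, -0.1041]), array([ 0.0013, -0.0002,  0.0004]))
(0.64, 0.3, 0.33) (array([ 0.4964,  0.1716, -0.1039]), array([ 0.0013, -0.0002,  0.0004]))
(0.66, -0.05, 0.3) (array([ 0.6365,  0.4929, -0.0734]), array([ 0.0013, -0.0002,  0.0004]))
(0.5475, -0.3135, 0.12) (array([0.6222, 0.7788, 0.1069]), array([ 0.0013, -0.0002,  0.0528]))
```

The TCP projects to (93,72), where the fingers are in the side picture, so nothing is mirrored and I'll trust the measured lens pose. Next I move around the inspector, high, towards the stand.

```bash
python3 -m pendant '[[0.06,0,-0.05,0,0,0,0.2],[0.12,0,-0.09,0,0,0,0.2],[0.18,0,-0.104,0,0,0,0.2],[0.23,0,-0.104,0,0,0,0.2],[0.28,0.035,-0.104,0,0,0,0.2],[0.33,0.065,-0.104,0,0,0,0.2],[0.38,0.1,-0.104,0,0,0,0.2],[0.43,0.13,-0.104,0,0,0,0.2],[0.48,0.165,-0.104,0,0,0,0.2],[0.52,0.2,-0.1,0,0,0,0.2],[0.55,0.25,-0.1,0,0,0,0.2],[0.57,0.3,-0.1,0,0,0,0.2]]'
python3 -c "
from h import *
from plant import ctrl
print(ctrl.get_obs()['joint_pos'])
for p,y in[((.66,-.05,.3),-20.3),((.5475,-.3135,.12),-23.3)]:print(p,goal(p,y))"
```

```text
clock: 1.65
tool_pos: [0.665, 0.1522, 0.3254]
orientation: [179.9, 0.1, -20.3]
force: [0.2, -0.2, 0.3]
opening: 0.0524
[ 2.92171777e+01  1.90229088e+01  1.10810550e+01 -2.54253921e-03
 -8.21503543e+01  4.04755501e+01]
(0.66, -0.05, 0.3) (array([0.0655, 0.1913, 0.0256]), array([ 0.0012,  0.0011, -0.0001]))
(0.5475, -0.3135, 0.12) (array([0.0517, 0.4772, 0.206 ]), array([0.0012, 0.001 , 0.0522]))
```

```bash
python3 -m pendant '[[0.025,0.05,0,0,0,0,0.2],[0.04,0.105,0.01,0,0,0,0.2],[0.055,0.16,0.02,0,0,0,0.2],[0.06,0.215,0.04,0,0,0,0.2],[0.06,0.27,0.07,0,0,0.01,0.2],[0.06,0.32,0.1,0,0,0.03,0.2],[0.055,0.37,0.12,0,0,0.052,0.2],[0.052,0.42,0.14,0,0,0.052,0.2],[0.052,0.46,0.15,0,0,0.052,0.2],[0.052,0.477,0.16,0,0,0.052,0.2],[0.052,0.477,0.16,0,0,0.052,0.2],[0.052,0.477,0.16,0,0,0.052,0.2]]'
cat > w.py <<'E'
import sys
from h import *
from plant import ctrl,snapshot
o=ctrl.get_obs();s=snapshot(sys.argv[1]);cv2.imwrite(f'pics/{sys.argv[2]}.png',s['image']);pickle.dump((o,s),open(sys.argv[2]+'.pkl','wb'));print(o['tool_pos'].round(4),o['orientation'].round(2),o['clock'])
E
python3 w.py wrist w1
```

```text
clock: 3.15
tool_pos: [0.5487, -0.3107, 0.1668]
orientation: [-180.0, -0.0, -23.2]
force: [0.4, 0.4, -0.8]
opening: 0.0527
[ 0.5487 -0.3107  0.1668] [-1.800e+02 -2.000e-02 -2.322e+01] 3.15
```

View pics/w1.png

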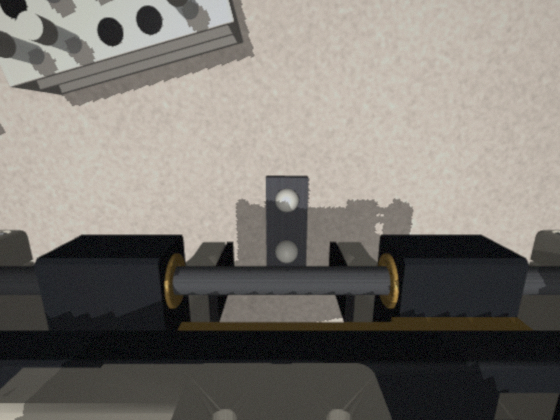

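The wrist view shows the two stand balls at about (287,200) and (286,251). I'll cast both onto z = 0.022.

Run:
```python
from h import *
o,s=pickle.load(open('w1.pkl','rb'))
g=cv2.GaussianBlur(cv2.cvtColor(s['image'],cv2.COLOR_BGR2GRAY),(0,0),1)
for (x,y,w,h) in[(270,183,36,34),(270,234,36,30)]:
    m=cv2.inRange(g[y:y+h,x:x+w],95,255)
    c=max(cv2.findContours(m,0,cv2.CHAIN_APPROX_NONE)[0],key=cv2.contourArea);(u,v),r=cv2.minEnclosingCircle(c);M=cv2.moments(c);uv=(M['m10']/M['m00']+x,M['m01']/M['m00']+y)
    print(u+x,v+y,r,uv,onz(s,(u+x,v+y),.022,o),onz(s,uv,.022,o))
print(goal((.548,-.3135,.016),-23.3))
```

```text
286.5 199.0 12.175895690917969 (286.65491183879095, 199.15743073047858) [ 0.54762344 -0.31600101  0.022     ] [ 0.54741131 -0.31608127  0.022     ]
286.29545402526855 252.3522720336914 9.985658645629883 (286.29715302491104, 252.13463819691577) [ 0.49432814 -0.29314713  0.022     ] [ 0.49455566 -0.29324569  0.022     ]
(array([0.0002, 0.0032, 0.151 ]), array([-0.0002, -0.0008,  0.0019]))
```

```bash
python3 -m pendant '[[0.0007,0.0038,0.05,0,0,0,0.2],[0.0007,0.0038,0.1,0,0,0,0.2],[0.0007,0.0038,0.13,0,0,0,0.2],[0.0007,0.0038,0.143,0,0,0,0.2],[0.0007,0.0038,0.149,0,0,0,0.2],[0.0007,0.0038,0.1495,0,0,0,0.2]]'
```

```text
clock: 3.95
tool_pos: [0.5481, -0.3149, 0.018]
orientation: [-180.0, -0.1, -23.2]
force: [0.3, 0.2, -0.2]
opening: 0.0524
```

```bash
python3 -m pendant '[[0,0,0.002,0,0,0,0.1],[0,0,0.002,0,0,0,-1],[0,0,0.002,0,0,0,-1],[0,0,0.002,0,0,0,-1],[0,0,0.002,0,0,0,-1],[0,0,0.002,0,0,0,-1]]'; python3 w.py wrist w2
```

```text
clock: 4.7
tool_pos: [0.5472, -0.3153, 0.0153]
orientation: [180.0, -0.0, -23.3]
force: [-1.0, -2.5, 2.2]
opening: 0.0224
[ 0.5472 -0.3153  0.0153] [ 1.7998e+02 -1.0000e-02 -2.3260e+01] 4.7
```

```bash
python3 -m pendant '[[0,0,-0.01,0,0,0,-1],[0,0,-0.03,0,0,0,-1],[0,0,-0.06,0,0,0,-1],[0,0,-0.1,0,0,0,-1],[0,0,-0.1,0,0,0,-1]]'; python3 w.py wrist w3;python3 w.py side w3s
```

```text
clock: 5.38
tool_pos: [0.5497, -0.3154, 0.1193]
orientation: [-179.9, -0.4, -23.2]
force: [0.4, -0.3, -0.8]
opening: 0.0221
[ 0.5497 -0.3154  0.1193] [-179.95   -0.39  -23.21] 5.375
[ 0.5484 -0.3149  0.1172] [-179.94   -0.21  -23.24] 5.425
```

View pics/w3.png

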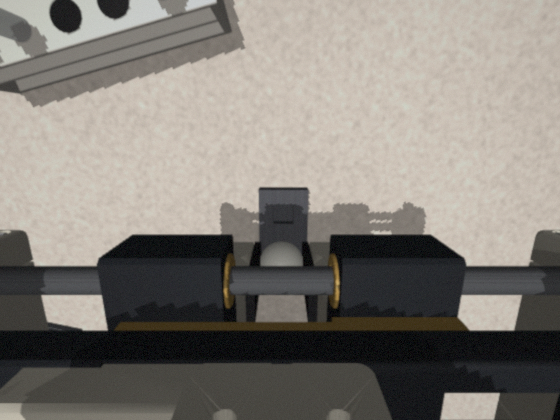

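View pics/w3s.png

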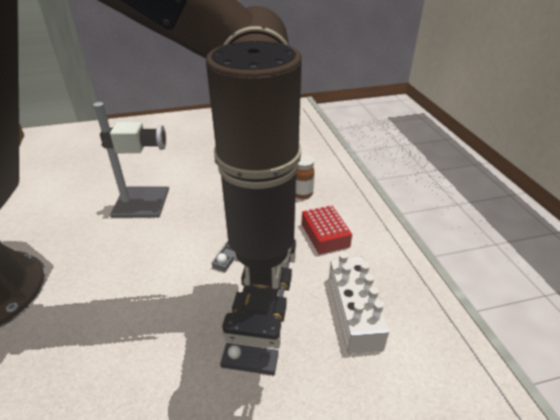

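The ball is held, visible between the pads at (281,257), and its seat at (284,220) is empty. Next I carry it over the inner empty well while turning to the carrier's heading.

```bash
python3 -c "
from h import *
print(goal((.528,-.0195,.16),53))"
```

```text
(array([-0.1343, -0.2635, -0.0443]), array([ 1.0000e-04, -1.4000e-03, -1.3309e+00]))
```

```bash
python3 -m pendant '[[-0.01,-0.02,-0.03,0,0,-0.15,-1],[-0.025,-0.05,-0.044,0,0,-0.3,-1],[-0.04,-0.08,-0.044,0,0,-0.45,-1],[-0.055,-0.11,-0.044,0,0,-0.6,-1],[-0.07,-0.14,-0.044,0,0,-0.75,-1],[-0.085,-0.17,-0.044,0,0,-0.9,-1],[-0.1,-0.2,-0.044,0,0,-1.05,-1],[-0.115,-0.23,-0.044,0,0,-1.2,-1],[-0.128,-0.255,-0.044,0,0,-1.3,-1],[-0.1343,-0.2635,-0.044,0,0,-1.331,-1],[-0.1343,-0.2635,-0.044,0,0,-1.331,-1],[-0.1343,-0.2635,-0.044,0,0,-1.331,-1]]'; python3 w.py wrist w4
```

```text
clock: 6.98
tool_pos: [0.5277, -0.0205, 0.1588]
orientation: [-180.0, 0.0, 52.9]
force: [0.1, 0.1, -0.2]
opening: 0.022
[ 0.5277 -0.0205  0.1588] [-1.7998e+02  3.0000e-02  5.2910e+01] 6.975
```

View pics/w4.png

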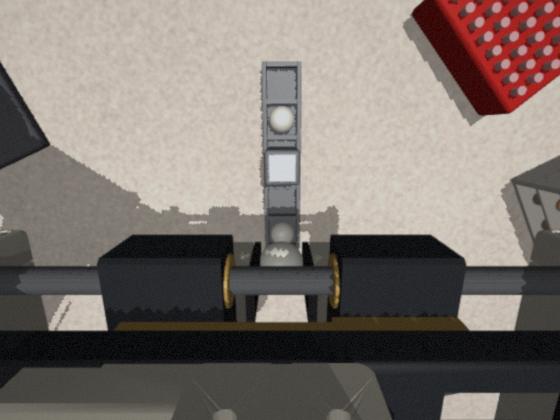

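The carrier runs straight up the image: far end at (282,62), empty outer well at (282,84), ball (282,118), block top (283,167), empty inner well (283,200), outer ball (282,233). I'll refine these now.

Run:
```python
from h import *
o,s=pickle.load(open('w4.pkl','rb'))
g=cv2.GaussianBlur(cv2.cvtColor(s['image'],cv2.COLOR_BGR2GRAY),(0,0),.8)
def cen(box,lo):
    x,y,w,h=box;m=cv2.inRange(g[y:y+h,x:x+w],lo,255);c=max(cv2.findContours(m,0,cv2.CHAIN_APPROX_NONE)[0],key=cv2.contourArea);M=cv2.moments(c);return np.array([M['m10']/M['m00']+x,M['m01']/M['m00']+y]),cv2.contourArea(c)
print(g[84,240:320:3].tolist()); print(g[50:100:2,282].tolist());print(g[167,262:304:2].tolist())
b1,a1=cen((268,103,28,30),150);bk,a2=cen((265,148,36,38),185);print(b1,a1,bk,a2)
A=onz(s,b1,.02,o);C=onz(s,bk,.062,o);print('ball+40',A,'block',C)
# side edges at rows
L=[];Rr=[]
for v in range(70,140,4):
    r=g[v].astype(float); 
    l=[u for u in range(250,275) if r[u]<150][0]; q=[u for u in range(315,290,-1) if r[u]<150][0]
    L.append(onz(s,(l,v),.018,o));Rr.append(onz(s,(q,v),.018,o))
L=np.array(L);Rr=np.array(Rr);mid=(L+Rr)/2
p=np.polyfit(mid[:,1],mid[:,0],1);print('yaw',np.degrees(np.arctan2(1,p[0])),'width',np.linalg.norm(L-Rr,axis=1).mean())
e=onz(s,(282,63),.018,o);print('end',e,'line offset at C', (C[0]-np.polyval(p,C[1])))
T=pose(o)
for n,q in[('ball',A),('block',C),('end',e)]:print(n,(np.linalg.inv(T)@np.append(q,1))[:3].round(4))
```

```text
[194, 195, 197, 192, 189, 191, 186, 129, 135, 123, 139, 140, 142, 141, 142, 143, 143, 143, 138, 111, 145, 198, 200, 199, 194, 197, 192]
[190, 187, 188, 189, 189, 181, 151, 143, 94, 68, 105, 139, 145, 144, 143, 144, 143, 142, 142, 142, 142, 143, 142, 141, 141]
[118, 90, 108, 156, 208, 214, 213, 213, 214, 214, 213, 214, 213, 214, 214, 213, 197, 138, 108, 144, 192]
[281.60657895 117.74429825] 380.0 [281.66504197 167.41294341] 615.5
ball+40 [0.57606654 0.04256415 0.02      ] block [0.55148557 0.00996463 0.062     ]
yaw 53.26507219844221 width 0.03551110163853509
end [0.60462014 0.07973995 0.018     ] line offset at C 0.0007691133906497782
ball [0.0796 0.0006 0.1387]
block [0.0387 0.0006 0.0967]
end [0.1264 0.0009 0.1407]
```

```bash
python3 -m pendant '[[-0.001,0.0007,0.04,0,0,0,-1],[-0.001,0.0007,0.08,0,0,0,-1],[-0.001,0.0007,0.11,0,0,0,-1],[-0.001,0.0007,0.13,0,0,-0.005,-1],[-0.001,0.0007,0.137,0,0,-0.005,-1],[-0.001,0.0007,0.138,0,0,-0.005,-1],[-0.001,0.0007,0.138,0,0,-0.005,-1]]'
```

```text
clock: 7.9
tool_pos: [0.5285, -0.0211, 0.0218]
orientation: [180.0, -0.1, 53.3]
force: [0.4, -0.2, 0.2]
opening: 0.0222
```

```bash
python3 -m pendant '[[0,0,0.0015,0,0,0,-1],[0,0,0.0015,0,0,0,-0.4],[0,0,0.0015,0,0,0,-0.3],[0,0,0.0015,0,0,0,-0.2],[0,0,0.0015,0,0,0,0],[0,0,0.0015,0,0,0,0.2],[0,0,0,0,0,0,0.2],[0,0,-0.03,0,0,0,0.2],[0,0,-0.08,0,0,0,0.2],[0,0,-0.14,0,0,0,0.2],[-0.03,0,-0.14,0,0,0,0.2],[-0.03,0,-0.14,0,0,0,0.2]]'; python3 w.py wrist w5
```

```text
clock: 9.4
tool_pos: [0.5085, -0.0461, 0.1615]
orientation: [-180.0, -0.0, 53.2]
force: [-0.4, 0.3, -1.1]
opening: 0.0522
[ 0.5085 -0.0461  0.1615] [-1.800e+02 -5.000e-02  5.322e+01] 9.4
```

View pics/w5.png

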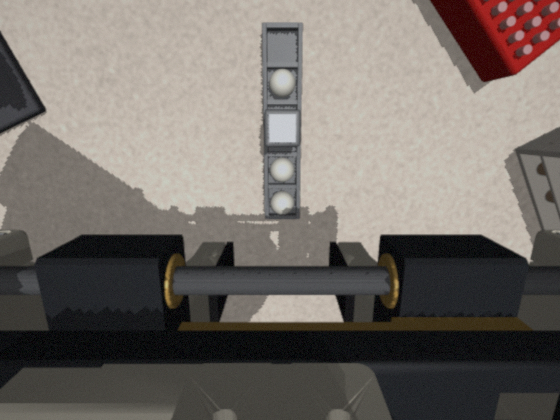

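The first ball sits in the inner well at (282,169), the carrier has not moved, and the outer well at (283,47) is still empty. Next is the second stand ball at (0.495,−0.293).

```bash
python3 -c "
from h import *
print(goal((.495,-.2928,.10),-23.3))"
```

```text
(array([-0.2063,  0.1367,  0.0609]), array([-4.0000e-04,  0.0000e+00,  1.3357e+00]))
```

```bash
python3 -m pendant '[[-0.02,0.012,0,0,0,0.15,0.2],[-0.045,0.03,0,0,0,0.3,0.2],[-0.07,0.045,0,0,0,0.45,0.2],[-0.095,0.062,0,0,0,0.6,0.2],[-0.12,0.08,0,0,0,0.75,0.2],[-0.145,0.096,0.01,0,0,0.9,0.2],[-0.17,0.112,0.02,0,0,1.05,0.2],[-0.19,0.126,0.03,0,0,1.2,0.2],[-0.2063,0.1367,0.04,0,0,1.3357,0.2],[-0.2063,0.1367,0.05,0,0,1.3357,0.2],[-0.2063,0.1367,0.06,0,0,1.3357,0.2],[-0.2063,0.1367,0.06,0,0,1.3357,0.2]]'; python3 w.py wrist w6;  python3 -c "
from h import *
print(goal((.4952,-.2931,.016),-23.3))"
```

```text
clock: 10.95
tool_pos: [0.4957, -0.2914, 0.0999]
orientation: [180.0, 0.1, -23.1]
force: [0.3, -0.2, 0.9]
opening: 0.0526
[ 0.4957 -0.2914  0.0999] [ 1.7998e+02  1.3000e-01 -2.3130e+01] 10.95
(array([-0.0002,  0.0018,  0.0847]), array([0.0002, 0.001 , 0.003 ]))
```

View pics/w6.png

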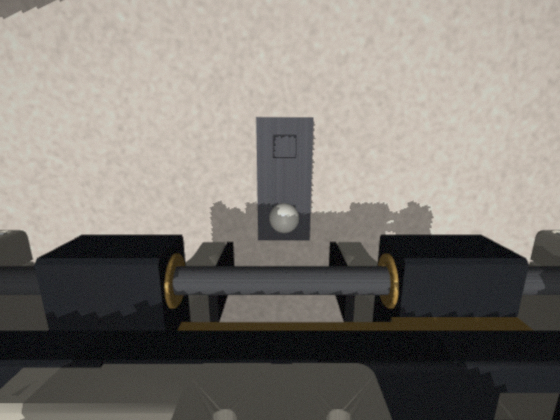

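Run:
```python
from h import *
o,s=pickle.load(open('w6.pkl','rb'))
p=onz(s,(284.5,218.5),.022,o);print(p,(np.linalg.inv(pose(o))@np.append(p,1))[:3])
```

```text
[ 0.4946963  -0.29389988  0.022     ] [0.00024517 0.00264898 0.07789129]
```

```bash
python3 -m pendant '[[0,0.0016,0.04,0,0,0,0.2],[0,0.0016,0.07,0,0,0,0.2],[0,0.0016,0.08,0,0,0,0.2],[0,0.0016,0.083,0,0,0,0.2],[0,0.0016,0.083,0,0,0,0.2]]'
```

```text
clock: 11.62
tool_pos: [0.4964, -0.2938, 0.0191]
orientation: [-180.0, -0.1, -23.2]
force: [1.2, -0.4, -0.5]
opening: 0.0528
```

```bash
python3 -m pendant '[[-0.001,0.0005,0.0028,0,0,0,0.1],[-0.001,0.0005,0.0028,0,0,0,-1],[-0.001,0.0005,0.0028,0,0,0,-1],[-0.001,0.0005,0.0028,0,0,0,-1],[-0.001,0.0005,0.0028,0,0,0,-1],[-0.001,0.0005,0.0028,0,0,0,-1],[-0.001,0.0005,-0.02,0,0,0,-1],[-0.001,0.0005,-0.06,0,0,0,-1],[-0.001,0.0005,-0.12,0,0,0,-1],[-0.001,0.0005,-0.14,0,0,0,-1],[-0.001,0.0005,-0.14,0,0,0,-1]]'; python3 w.py wrist w7;  python3 -c "
from h import *
from plant import ctrl
c=np.array([.5518,.0115]);e=np.array([np.cos(np.radians(53.2)),np.sin(np.radians(53.2))])
w=c+.072*e;print(w,goal((*w,.16),53.2))"
```

```text
clock: 13.0
tool_pos: [0.4954, -0.294, 0.16]
orientation: [-180.0, -0.2, -23.2]
force: [-0.2, 0.2, -1.3]
opening: 0.022
[ 0.4954 -0.294   0.16  ] [-179.96   -0.21  -23.23] 13.0
[0.5949297  0.06915266] (array([-0.0509, -0.3731, -0.0016]), array([ 2.0000e-04, -1.1000e-03, -1.3343e+00]))
```

View pics/w7.png

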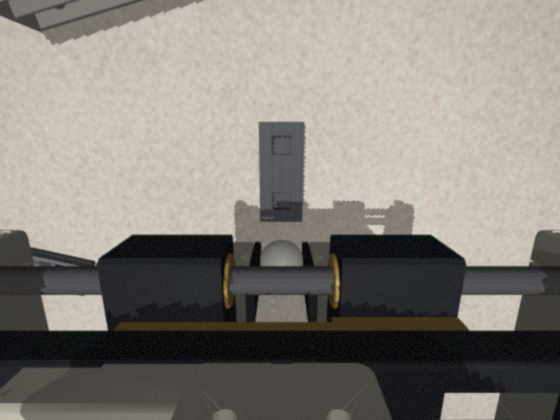

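The second ball is held at (281,255) and both seats are empty. Next is the outer well.

```bash
python3 -m pendant '[[-0.005,-0.03,0,0,0,-0.15,-1],[-0.01,-0.07,0,0,0,-0.3,-1],[-0.017,-0.11,0,0,0,-0.45,-1],[-0.023,-0.15,0,0,0,-0.6,-1],[-0.028,-0.19,0,0,0,-0.75,-1],[-0.034,-0.23,0,0,0,-0.9,-1],[-0.04,-0.27,0,0,0,-1.05,-1],[-0.045,-0.31,0,0,0,-1.2,-1],[-0.049,-0.35,0,0,0,-1.3,-1],[-0.0505,-0.373,0,0,0,-1.3343,-1],[-0.0505,-0.373,0,0,0,-1.3343,-1],[-0.0505,-0.373,0,0,0,-1.3343,-1]]'; python3 -c "
from h import *
print(goal((.5953,.0689,.0215),53.2))"
```

```text
clock: 14.55
tool_pos: [0.5946, 0.0682, 0.1572]
orientation: [-179.9, 0.1, 53.1]
force: [1.0, 0.5, -0.6]
opening: 0.0222
(array([0.0012, 0.0003, 0.1357]), array([-0.001 ,  0.0015, -0.001 ]))
```

```bash
python3 -m pendant '[[0.001,0.0003,0.04,0,0,0,-1],[0.001,0.0003,0.08,0,0,0,-1],[0.001,0.0003,0.11,0,0,0,-1],[0.001,0.0003,0.128,0,0,0,-1],[0.001,0.0003,0.134,0,0,0,-1],[0.001,0.0003,0.134,0,0,0,-1],[0.001,0.0003,0.134,0,0,0,-1]]'
```

```text
clock: 15.42
tool_pos: [0.5966, 0.0695, 0.0251]
orientation: [180.0, -0.1, 53.2]
force: [-0.2, -0.3, -0.1]
opening: 0.0223
```

```bash
python3 -m pendant '[[-0.0006,0,0.003,0,0,0,-1],[-0.0006,0,0.0042,0,0,0,-1],[-0.0006,0,0.0042,0,0,0,-1]]'
```

```text
clock: 15.8
tool_pos: [0.5957, 0.0691, 0.0199]
orientation: [-180.0, 0.0, 53.2]
force: [0.2, 0.4, -0.6]
opening: 0.0223
```

Placed well on target, so I release and back off to look.

```bash
python3 -m pendant '[[0,0,0,0,0,0,-0.4],[0,0,0,0,0,0,-0.3],[0,0,0,0,0,0,-0.2],[0,0,0,0,0,0,0],[0,0,0,0,0,0,0.3],[0,0,-0.002,0,0,0,0.5],[0,0,-0.03,0,0,0,0.6],[0,0,-0.08,0,0,0,0.6],[-0.03,0,-0.14,0,0,0,0.6],[-0.08,0,-0.14,0,0,0,0.6],[-0.13,0,-0.14,0,0,0,0.6],[-0.13,0,-0.14,0,0,0,0.6]]'; python3 w.py wrist w8
```

```text
clock: 17.3
tool_pos: [0.5157, -0.0371, 0.1606]
orientation: [180.0, -0.0, 53.1]
force: [1.0, 0.3, -0.1]
opening: 0.0703
[ 0.5157 -0.0371  0.1606] [ 1.800e+02 -3.000e-02  5.308e+01] 17.3
```

View pics/w8.png

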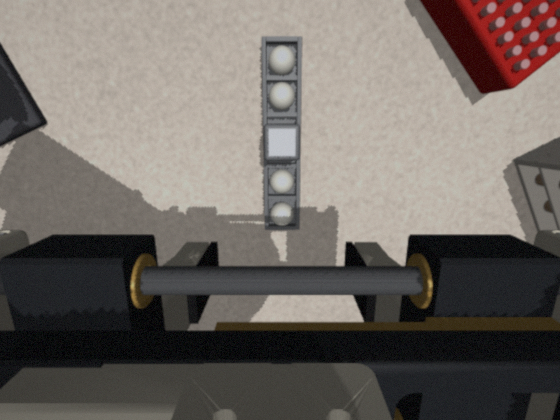

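All four balls are seated, at (282,60), (282,97), (282,181) and (282,213), and the block top is at (282,142). I'll measure the carrier for the grasp.

Run:
```python
from h import *
o,s=pickle.load(open('w8.pkl','rb'));Ti=np.linalg.inv(pose(o))
g=cv2.GaussianBlur(cv2.cvtColor(s['image'],cv2.COLOR_BGR2GRAY),(0,0),.8)
def cen(box,lo,name,z):
    x,y,w,h=box;m=cv2.inRange(g[y:y+h,x:x+w],lo,255);c=max(cv2.findContours(m,0,cv2.CHAIN_APPROX_NONE)[0],key=cv2.contourArea);M=cv2.moments(c);u=np.array([M['m10']/M['m00']+x,M['m01']/M['m00']+y]);p=onz(s,u,z,o);print(name,u.round(1),cv2.contourArea(c),p.round(4),(Ti@np.append(p,1))[:3].round(4));return p
a=cen((268,44,28,32),160,'+72',.02);b=cen((268,83,28,28),160,'+40',.02);k=cen((264,122,36,40),185,'block',.062);c=cen((268,168,28,28),150,'-40',.02);d=cen((268,202,28,24),140,'-72',.02)
v=a-d;print(np.linalg.norm(v),np.degrees(np.arctan2(v[1],v[0])),(a+b+c+d)/4)
print(goal((.5515,.0108,.10),53.2,o))
```

```text
+72 [281.6  56.7] 306.5 [0.5953 0.0678 0.02  ] [0.1315 0.0006 0.1407]
+40 [281.7  93.4] 292.5 [0.577  0.0433 0.02  ] [0.101  0.0006 0.1406]
block [281.5 142. ] 553.0 [0.5517 0.01   0.062 ] [0.0592 0.0005 0.0986]
-40 [281.6 180.8] 287.0 [ 0.5285 -0.0211  0.02  ] [0.0203 0.0006 0.1406]
-72 [281.4 210.8] 185.5 [ 0.51   -0.0453  0.02  ] [-0.0102  0.0003  0.1406]
0.14170206300115037 52.96516582071536 [0.55268107 0.01118938 0.02      ]
(array([ 0.0597, -0.0002,  0.0606]), array([ 0.0001, -0.0006, -0.002 ]))
```

```bash
python3 -m pendant '[[0.03,0.0004,0,0,0,0,0.6],[0.0597,0.0004,0.02,0,0,0,0.6],[0.0597,0.0004,0.05,0,0,0,0.6],[0.0597,0.0004,0.08,0,0,0,0.6],[0.0597,0.0004,0.11,0,0,0,0.6],[0.0597,0.0004,0.13,0,0,0,0.6],[0.0597,0.0004,0.134,0,0,0,0.6],[0.0597,0.0004,0.134,0,0,0,0.6]]'
python3 -c "
from h import *
print(goal((.552,.0107,.026),53.1))"
```

```text
clock: 18.35
tool_pos: [0.5547, 0.0134, 0.0258]
orientation: [180.0, 0.0, 53.3]
force: [0.4, 0.2, 0.0]
opening: 0.07
(array([-0.0037, -0.0005, -0.0002]), array([0.    , 0.0003, 0.0031]))
```

```bash
python3 -m pendant '[[-0.003,0,0,0,0,0,0.6],[-0.003,0,0,0,0,0,0.4],[-0.003,0,0,0,0,0,0.4]]'
python3 -m pendant '[[0,0,0,0,0,0,0],[0,0,0,0,0,0,-1],[0,0,0,0,0,0,-1],[0,0,0,0,0,0,-1],[0,0,0,0,0,0,-1],[0,0,0,0,0,0,-1]]'; python3 w.py wrist w9
```

```text
clock: 18.73
tool_pos: [0.5524, 0.0101, 0.0265]
orientation: [180.0, -0.1, 53.2]
force: [1.0, 1.1, -0.4]
opening: 0.062
clock: 19.48
tool_pos: [0.5521, 0.0101, 0.0258]
orientation: [-180.0, 0.0, 53.2]
force: [0.2, 0.4, -0.2]
opening: 0.0299
[0.5521 0.0101 0.0258] [-179.99    0.     53.22] 19.475
```

```bash
python3 -m pendant '[[0,0,-0.01,0,0,0,-1],[0,0,-0.025,0,0,0,-1],[0,0,-0.045,0,0,0,-1],[0,0,-0.07,0,0,0,-1],[0,0,-0.1,0,0,0,-1],[0,0,-0.13,0,0,0,-1],[0,0,-0.16,0,0,0,-1],[0,0,-0.19,0,0,0,-1],[0,0,-0.21,0,0,0,-1],[0,0,-0.22,0,0,0,-1],[0,0,-0.22,0,0,0,-1],[0,0,-0.22,0,0,0,-1]]'; python3 w.py wrist w10; python3 w.py side s10; python3 -c "
from h import *
print(goal((.45,0,.30),60))"
```

```text
clock: 21.02
tool_pos: [0.5515, 0.01, 0.2449]
orientation: [-179.9, 0.1, 53.2]
force: [-0.4, 0.0, -3.2]
opening: 0.0298
[0.5515 0.01   0.2449] [-1.7993e+02  6.0000e-02  5.3200e+01] 21.025
[0.5515 0.01   0.2448] [-1.7993e+02  8.0000e-02  5.3210e+01] 21.075
(array([-0.0689, -0.0755, -0.055 ]), array([-0.0013,  0.0014, -0.1185]))
```

View pics/w10.png

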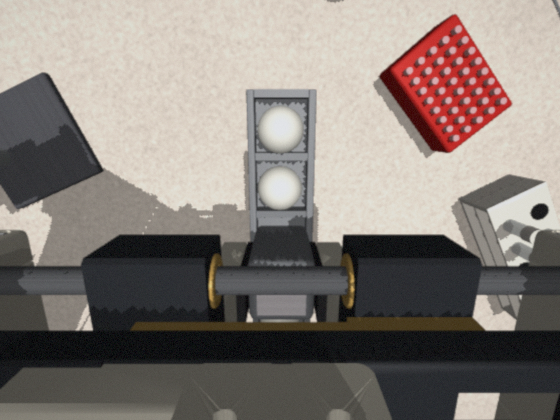

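View pics/s10.png

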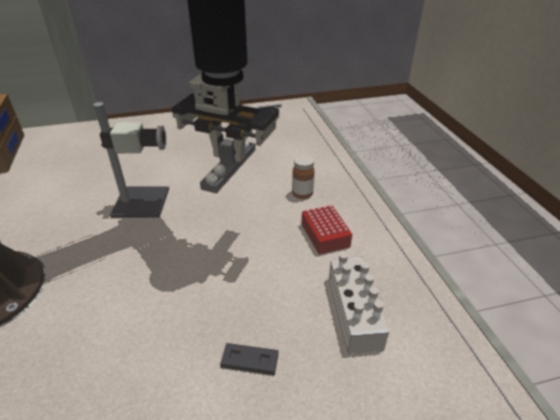

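The carrier is lifted level with its balls seated; the two beyond the block are at (281,129) and (280,188). Next is a viewing pose for the lens.

```bash
python3 -m pendant '[[-0.012,-0.012,-0.01,0,0,-0.02,-1],[-0.03,-0.03,-0.025,0,0,-0.05,-1],[-0.05,-0.05,-0.04,0,0,-0.08,-1],[-0.062,-0.066,-0.05,0,0,-0.11,-1],[-0.069,-0.0755,-0.055,0,0,-0.1185,-1],[-0.069,-0.0755,-0.055,0,0,-0.1185,-1],[-0.069,-0.0755,-0.055,0,0,-0.1185,-1]]'; python3 w.py wrist w11
```

```text
clock: 22.0
tool_pos: [0.4505, 0.0001, 0.3006]
orientation: [-180.0, 0.0, 60.0]
force: [-0.5, 0.8, -4.8]
opening: 0.0299
[4.505e-01 1.000e-04 3.006e-01] [-1.7999e+02  1.0000e-02  6.0000e+01] 22.0
```

View pics/w11.png

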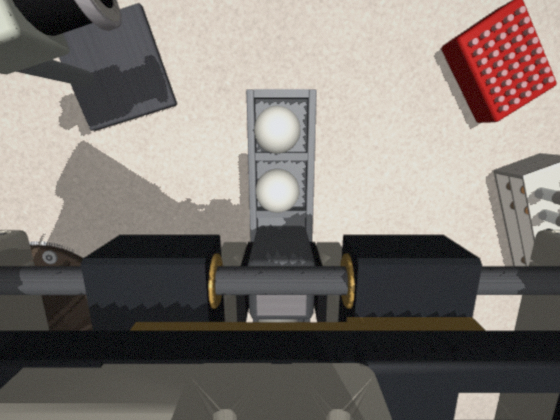

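```bash
python3 -m pendant '[[0.02,0,0,0,0,0,-1],[0.045,0,0,0,0,0,-1],[0.065,0,0,0,0,0,-1],[0.07,0,0,0,0,0,-1],[0.07,0,0,0,0,0,-1],[0.07,0,0,0,0,0,-1],[0.07,0,0,0,0,0,-1]]'; python3 w.py wrist w12; python3 w.py top t12
```

```text
clock: 22.92
tool_pos: [0.4851, 0.0603, 0.3011]
orientation: [180.0, -0.0, 60.0]
force: [-0.3, 0.6, -4.9]
opening: 0.0299
[0.4851 0.0603 0.3011] [ 1.7999e+02 -2.0000e-02  5.9980e+01] 22.925
[0.4852 0.0603 0.3011] [ 1.7999e+02 -2.0000e-02  5.9980e+01] 22.975
```

View pics/w12.png

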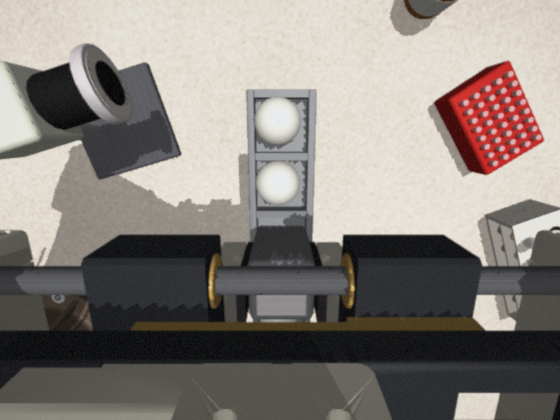

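The lens ring is now in clear view, front face around (104,85), with base plate corners at (150,64), (180,156) and (100,178). I'll zoom in on the ring.

```bash
python3 -c "
import cv2
im=cv2.imread('pics/w12.png')[30:140,50:190]
im=cv2.resize(im,None,fx=5,fy=5,interpolation=cv2.INTER_CUBIC)
for i in range(0,140,20): cv2.putText(im,str(50+i),(i*5,10),0,.4,(0,0,255));cv2.line(im,(i*5,0),(i*5,550),(0,0,255),1) if i%20==0 else 0
for i in range(0,110,20): cv2.putText(im,str(30+i),(0,i*5),0,.4,(255,0,0));cv2.line(im,(0,i*5),(700,i*5),(255,0,0),1)
cv2.imwrite('pics/w12z.png',im)"
```

```text
(no output)
```

View pics/w12z.png

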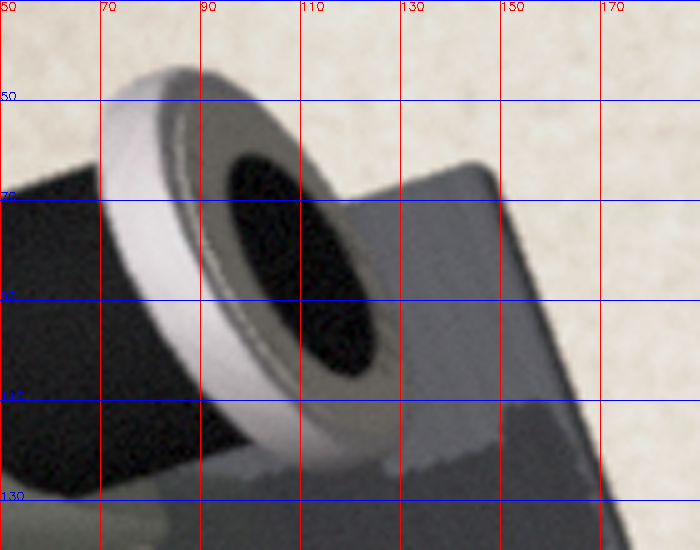

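Run:
```python
from h import *
o,s=pickle.load(open('w12.pkl','rb'))
P=np.array([(158,110),(165,170),(180,230),(200,290),(230,345),(270,405),(320,450),(405,415),(398,350),(375,280),(340,200),(300,135),(260,100),(215,72),(185,68),(165,85)],np.float32)
P=(P+.5)/5-.5+[50,30]
e=cv2.fitEllipse(P.astype(np.float32));print('ellipse',e)
H=np.array([(228,180),(235,155),(262,155),(300,185),(340,250),(370,310),(375,350),(352,377),(320,360),(290,325),(255,270),(235,225)],np.float32)
e2=cv2.fitEllipse(((H+.5)/5-.5+[50,30]).astype(np.float32));print('hole',e2)
for c in(e[0],e2[0]):print('lens@.2',onz(s,c,.2,o))
g=cv2.GaussianBlur(cv2.cvtColor(s['image'],cv2.COLOR_BGR2GRAY),(0,0),.8).astype(float)
ang=lambda v:np.degrees(np.arctan2(v[1],v[0]))
def fit(pts,z):
    vx,vy,x0,y0=cv2.fitLine(np.array(pts,np.float32),cv2.DIST_HUBER,0,.01,.01).ravel()
    a=onz(s,(x0-30*vx,y0-30*vy),z,o);b=onz(s,(x0+30*vx,y0+30*vy),z,o);return (x0,y0,vx,vy),a,b
pr=[]
for v in range(72,148,3):
    u=next(u for u in range(200,140,-1) if g[v,u]<140); pr.append((u,v))
pb=[]
for u in range(108,172,3):
    v=next(v for v in range(185,140,-1) if g[v,u]<105); pb.append((u,v))
print(pr[::5],pb[::5])
l1,a,b=fit(pr,0);print('front edge ang',ang(a-b)); l2,c,d=fit(pb,0);print('side edge ang',ang(c-d))
M=np.cross((l1[0],l1[1],1),(l1[0]+l1[2],l1[1]+l1[3],1));N=np.cross((l2[0],l2[1],1),(l2[0]+l2[2],l2[1]+l2[3],1));q=np.cross(M,N);q=q[:2]/q[2]
print('corner px',q,onz(s,q,0,o))
# carrier held, tool frame: far end corners (top of walls z_tool=?)
```

```text
ellipse ((105.97466278076172, 83.12350463867188), (32.98412322998047, 88.65341186523438), 153.94598388671875)
hole ((109.82237243652344, 82.44610595703125), (17.364788055419922, 51.60464096069336), 150.3660125732422)
lens@.2 [0.41820117 0.21955806 0.2       ]
lens@.2 [0.42113455 0.21843372 0.2       ]
[(151, 72), (156, 87), (162, 102), (167, 117), (173, 132), (178, 147)] [(108, 176), (123, 171), (138, 166), (153, 162), (168, 157)]
front edge ang 75.9065701344612
side edge ang 166.48650815235035
corner px [180.58159764 153.3427028 ] [0.37409961 0.16503124 0.        ]
```

Run:
```python
from h import *
o,s=pickle.load(open('w12.pkl','rb'))
C=s['tool_from_camera'];K=s['mtx']
def ont(uv,z):
    d=C[:3,:3]@np.array([(uv[0]-K[0,2])/K[0,0],-(uv[1]-K[1,2])/K[1,1],-1.]);e=C[:3,3];return e+d*(z-e[2])/d[2]
g=cv2.GaussianBlur(cv2.cvtColor(s['image'],cv2.COLOR_BGR2GRAY),(0,0),.8)
for b,lo in[((254,92,48,56),170),((254,158,48,52),170)]:
    x,y,w,h=b;m=cv2.inRange(g[y:y+h,x:x+w],lo,255);c=max(cv2.findContours(m,0,2)[0],key=cv2.contourArea);(u,v),r=cv2.minEnclosingCircle(c);print((u+x,v+y),r,ont((u+x,v+y),.006))
for v in(100,130,160,190,215):
    r=g[v].astype(float);gr=np.abs(np.gradient(r));l=np.argmax(gr[235:260])+235;q=np.argmax(gr[305:330])+305
    a,b=ont((l,v),.008),ont((q,v),.008);print(v,l,q,a[:2],b[:2],(a+b)[1]/2,b[1]-a[1])
```

```text
(277.1569347381592, 118.4708023071289) 21.869609832763672 [ 0.07447424 -0.00171155  0.006     ]
(277.66113662719727, 182.41311264038086) 20.133960723876953 [ 0.04145834 -0.00156944  0.006     ]
100 253 309 [ 0.08357316 -0.01402489] [0.0835522  0.01453468] 0.00025489570229952213 0.02855957711095668
130 254 308 [ 0.06877892 -0.01386068] [0.06876158 0.01434983] 0.0002445780844688777 0.028210506519567205
160 238 315 [ 0.05325035 -0.02279382] [0.05323018 0.01843833] -0.0021777467341449145 0.041232148818668504
190 239 307 [ 0.03692068 -0.02284575] [0.03690733 0.01450077] -0.004172490323601521 0.037346520916115955
215 255 313 [ 0.0226577  -0.01437773] [0.02264981 0.0181681 ] 0.0018951836424462819 0.03254582991118904
```

```bash
python3 - <<'E'
import cv2,numpy as np
im=cv2.imread('pics/w12.png')[80:320,235:330];cv2.imwrite('pics/w12c.png',cv2.resize(im,None,fx=2.4,fy=2.4,interpolation=cv2.INTER_CUBIC))
E
python3 -c "
from h import *
print(goal((.5447,.190,.206),76.5))"
```

```text
(array([ 0.142 , -0.0134,  0.0951]), array([ 0.0003, -0.0004, -0.2883]))
```

View pics/w12c.png

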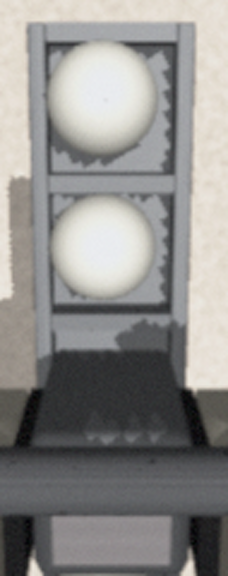

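Held offset of the carrier relative to the TCP is about 0±1 mm in both axes and square to the jaws. The viewing point from three measurements is (0.5447, 0.190), with the carrier's heading at 76.5°. I'll move there gently.

```bash
python3 -m pendant '[[0.01,-0.001,0,0,0,-0.02,-1],[0.03,-0.003,0.01,0,0,-0.06,-1],[0.055,-0.005,0.025,0,0,-0.11,-1],[0.08,-0.007,0.045,0,0,-0.16,-1],[0.105,-0.01,0.065,0,0,-0.21,-1],[0.125,-0.012,0.08,0,0,-0.25,-1],[0.137,-0.013,0.09,0,0,-0.28,-1],[0.142,-0.0134,0.0945,0,0,-0.288,-1],[0.142,-0.0134,0.095,0,0,-0.2883,-1],[0.142,-0.0134,0.095,0,0,-0.2883,-1],[0.142,-0.0134,0.095,0,0,-0.2883,-1],[0.142,-0.0134,0.095,0,0,-0.2883,-1]]'; python3 w.py wrist w13; python3 w.py top t13; python3 w.py side s13; python3 -c "
from h import *
print(goal((.5447,.190,.206),76.5))"
```

```text
clock: 24.52
tool_pos: [0.5448, 0.1901, 0.2064]
orientation: [180.0, -0.0, 76.5]
force: [1.1, -0.0, -4.5]
opening: 0.0302
[0.5448 0.1901 0.2064] [ 1.7997e+02 -4.0000e-02  7.6500e+01] 24.525
[0.5448 0.1902 0.2063] [ 1.7997e+02 -3.0000e-02  7.6510e+01] 24.575
[0.5447 0.1902 0.2062] [ 1.7998e+02 -2.0000e-02  7.6510e+01] 24.625
(array([-0.0003,  0.    ,  0.0001]), array([ 0.0002, -0.0003,  0.0003]))
```

View pics/w13.png

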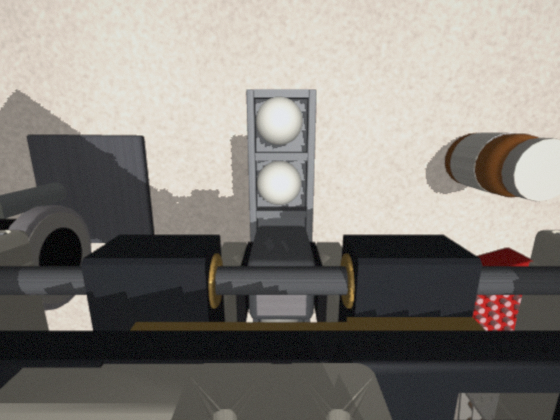

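View pics/t13.png

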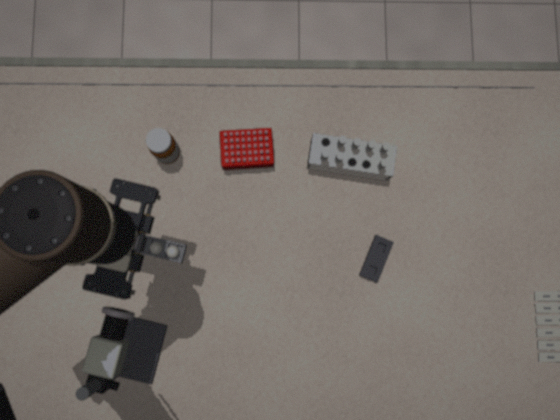

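View pics/s13.png

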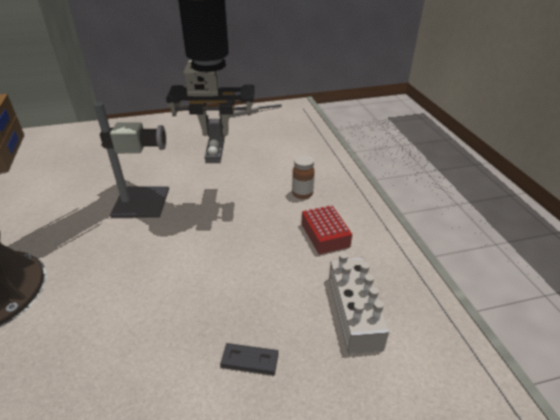

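The carrier stands in front of the lens with its long side parallel to the plate's near edge, which runs (147,137) to (154,235). As a last check I measure that edge's angle in the wrist view, and the carrier in the fixed views.

Run:
```python
from h import *
o,s=pickle.load(open('w13.pkl','rb'))
g=cv2.GaussianBlur(cv2.cvtColor(s['image'],cv2.COLOR_BGR2GRAY),(0,0),.8).astype(float)
pr=[(next(u for u in range(170,130,-1) if g[v,u]<110),v) for v in range(142,180,2)]
pt=[(u,next(v for v in range(120,150) if g[v,u]<120)) for u in range(36,140,4)]
def fit(p):return cv2.fitLine(np.array(p,np.float32),cv2.DIST_HUBER,0,.01,.01).ravel()
ang=lambda v:np.degrees(np.arctan2(v[1],v[0]))
for n,l in(('near',fit(pr)),('side',fit(pt))):
    a=onz(s,(l[2]-30*l[0],l[3]-30*l[1]),0,o);b=onz(s,(l[2]+30*l[0],l[3]+30*l[1]),0,o);print(n,ang(a-b))
l1,l2=fit(pr),fit(pt);f=lambda l:np.cross((l[2],l[3],1),(l[2]+l[0],l[3]+l[1],1));q=np.cross(f(l1),f(l2));q=q[:2]/q[2];c=onz(s,q,0,o);print('corner',q,c)
print('side corner', onz(pickle.load(open('s0.pkl','rb'))['side'],(167.6,187.2),0))
# balls in top/side after pose: predicted pixel of the -72 well/side & seen
t=pickle.load(open('t13.pkl','rb'))[1];sd=pickle.load(open('s13.pkl','rb'))[1]
e=np.array([np.cos(np.radians(76.5)),np.sin(np.radians(76.5)),0]);m=np.array([.5447,.19,.2])
for k in(-.072,-.04):print(k,'top',proj(t,m+k*e),'side',proj(sd,m+k*e))
for k,y in((-.09,.018),(-.09,-.018)):
    print('corner top',proj(t,m+k*e+y*np.array([-e[1],e[0],0])+[0,0,-.002]),'side bottom',proj(sd,m+k*e+y*np.array([-e[1],e[0],0])+[0,0,-.02]))
A=cv2.resize(t['image'][220:290,120:220],(400,280),interpolation=2);B=cv2.resize(sd['image'][110:180,165:265],(400,280),interpolation=2);cv2.imwrite('pics/f.png',np.hstack([A,B]))
```

```text
near 75.76573498926514
side 165.01467161591393
corner [143.07468045 136.41538923] [0.40419485 0.28712542 0.        ]
side corner [0.40249857 0.29423498 0.        ]
-0.072 top [174.25356227 251.17380839] side [212.47913599 150.73359713]
-0.04 top [157.72484147 247.22578107] side [213.91247932 143.81174875]
corner top [181.27460209 262.77911036] side bottom [204.67462909 162.38300832]
corner top [186.13630075 244.15364135] side bottom [220.32984964 162.24956676]
```

View pics/f.png

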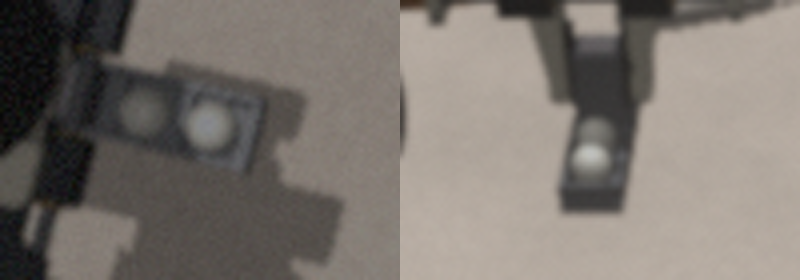

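The fixed views agree. The carrier's end corners appear at top (186.2,243) and (181.5,263), against predicted (186.1,244.2) and (181.3,262.8). In the side view they are at (205,163) and (220,163), against predicted (204.7,162.4) and (220.3,162.2). A new viewing-point estimate from the plate corners is (0.5446, 0.189). All of these are within about 1–2 mm, so I hand in.

```bash
python3 -c "
from plant import ctrl
o=ctrl.get_obs();print(o['clock'],o['tool_pos'],o['opening'],o['qvel'].round(2));print(ctrl.close_job())"
```

```text
24.675 [0.54472424 0.19026774 0.20608376] 0.029454775281302796 [ 0.09  0.18  0.12 -0.07 -0.05  0.03]
the job is handed in; nothing more can be done
None
```

I put both stand balls into the two empty wells while the carrier stood on the bench. I then picked the carrier up by its grip block, and it is held in front of the inspection camera. The job was handed in at 24.7 s.

**Final pose:** the TCP was at (0.5447, 0.1903, 0.2061) with the tool pointing down, level to about 0.05°, and the carrier's heading at 76.5°. The grip opening was 29.5 mm on the 30 mm block. This puts the carrier's middle about 1 mm from my estimate of the viewing point.

**Last checks:**
- **Position:** the carrier's visible end corners fell within about 1 pixel (roughly 2 mm) of prediction in both the top and side views.
- **Balls:** all four were seen seated in the wrist view before lifting. At the end only the two beyond the block were visible in the wrist view and the two on the other half in the top view, all seated.
- **Bystanders:** the rack, tip box and bottle looked unmoved in the pictures. The end-of-move force readings showed no contact.

**What disagreed:**
- **Camera direction:** the task says the inspection camera looks to the robot's right. All three views showed it looking ahead of the robot, about 14° towards the right, so I used the measured direction.
- **Lens axis angle:** the separate estimates of the carrier heading it requires mostly spread from 75° to 77.5°, plus one rough outlier of 81°. Most of the best ones were near 76°, so the heading could be off by about half a degree.
- **Ball positions:** the balls appeared 2 to 4 mm off their well centres along the carrier. I put that down to play in the wells and highlights in the image.

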